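# Seat the light pad's diffuser, then present a ball lens over it

### The job

Get the ball lens ready for its transmitted-light check. The white diffuser plate of the light pad has been left cocked up on its two spring catches: press its raised edge down until it snaps under both catches and sits flat in the frame. Only then pick up the lens tray, which has an upright grip block, carry it without tipping it so that the loose glass ball stays in its seat, and finish holding the tray level and still in the air, about 6 cm clear above the diffuser, with the ball over the middle of the light; do not put it down or let go, and leave the other things on the table alone.

Things in the scene. Friction and masses are not known exactly. Their poses are not given: they have to be found in the camera images.
- light_pad: black light pad fixed to the table, 126 x 126 mm, rim 21 mm high; on the rim of its front (-x) side stand two grey spring-catch housings, 32 mm high, 28 mm either side of the middle. Origin: centre of its underside, on the table; x points from the catch side to the far side, z up. In it a 91.6 mm square opening with a ledge 16 mm above the table carries the diffuser
- catch_left (a joint): how far the left (+y) catch is pushed back, m, 0 to 0.0055. A white round nose (4 mm radius, axis 24 mm above the table) that sticks 3 mm into the opening over the diffuser's edge and yields outward on a spring; about 5 N of push down on the diffuser near that edge snaps the diffuser past both catches
- catch_right (a joint): the same for the right (-y) catch
- light_centre (a point): middle of the light pad's opening, at the height of the diffuser's top when that is seated (20 mm above the table)
- diffuser: loose opal white plate 90 x 90 x 4 mm in the opening of the light pad. Origin: centre of its underside; axes as the light pad's when seated. At the start its far (+x) edge lies on the ledge and its near (-x) edge rides on the catch noses about 11 mm too high (tilt about 0.13 rad); seated it lies flat on the ledge, top 20 mm above the table
- diffuser_near (a point): point on the diffuser's top, on its middle line, 18 mm in from its near (-x, raised) edge, clear between the two catches: a good place to push down; it goes down about 9 mm until seated
- lens_tray: loose dark grey tray, 150 mm long (its x), 60 mm wide (its y), plate 6 mm thick on 2 mm rubber feet, about 0.22 kg. Origin: centre of its underside, level with the bottom of the feet; z up. 45 mm from the centre towards +x it has a raised white seat ring (21 mm across, top 12.5 mm above the origin) with an 11 mm clear hole right through; 45 mm towards -x stands the grip block
- tray_grip (a point): centre of the tray's upright steel grip block, 24 mm (tray x) by 20 mm (tray y), from 8 to 53 mm above the bottom of the tray's feet; this point is 35 mm above it. Axes as the tray's. Grasp it from above across its 20 mm faces (along tray y)
- tray_seat (a point): centre of the ball when it rests in the seat ring, 90 mm from tray_grip along the tray's +x, 20 mm above the bottom of its feet. Axes as the tray's. The ball rolls out past the rim of the seat at a tilt of some 35 degrees, or with a jerk
- ball_lens_center (a point): centre of the loose glass ball lens, 20 mm across, 10 g, bluish, lying in the seat ring of the tray
- chip_tray_c: flat black chip tray, 51 x 51 x 8 mm, a bystander right of the light pad
- marker_black: black and white marker, 130 mm long, a bystander lying at the right
- aux_objective: black lens barrel, 52 mm across, 34 mm high, a bystander left of the light pad
Mind the look-alikes: they are no part of the job. Of the things that look like the lens_tray, the middle-sized one is meant.

How it is judged:
By the outcome, as a careful person would: the job done as asked, in the order asked, and still so for the second after the job is handed in, while the arm keeps its last pose, push and grip.
It also fails if it takes over 50 s, if anything falls off the work surface, if the arm or the gripper's body presses on something with over 40 N, if the wrist force passes 120 N, or if a joint passes its speed limit or range.

### The arm

A 7-joint arm with a two-finger parallel gripper is mounted at the origin on a cart in front of the work surface, level with it; the furniture and walls round the work are solid. World frame = base frame: x ahead of the robot, y to its left, z up, the work surface at z = 0. Lengths are in m, angles in rad, forces in N, time in s.
With the tool pointing down it reaches from about 0.425 to 0.95 m from the base axis. Payload 4.7 kg.
Tool frame: the origin (TCP) lies midway between the tips of the shut fingers; the grasp point (between the pads) lies 19 mm behind it; z points along the fingers, y is the line along which they close (so a half turn about z gives the same grasp; the last joint's range is limited). The gripper opens to 87 mm and grips with 3 to 60 N. Pads are 19 mm wide; open, the fingers measure 117 mm over their backs; the gripper's body (75 mm by 190 mm) begins 51 mm behind the grasp point.
Start: joints at [-1.314, 0.469, -0.049, 1.532, 0.024, 1.141, -0.082], TCP at [0.19, 0.648, 0.223] pointing down, gripper open.
Joint ranges: [-2.59, 2.59], [-0.33, 1.99], [-1.39, 1.29], [0.1, 2.45], [-1.04, 4.18], [0.21, 1.99], [-2.66, 2.66]. Speed limits (rad/s): [2.57, 2.57, 3.14, 3.14, 3.14, 3.14, 3.14].

### API

Orientations are given as a unit quaternion [x, y, z, w].
In Python, from cell import r gives the robot as it stands.
- The arm moves only by the tool step_arm, never from a script. Its argument "rows" is a list that holds one entry, the list of rows, each a list of 7 numbers: the turn, a rotation vector about the tool's x, y, z as a fraction of full scale, then the shift along the tool's x, y, z as a fraction of full scale, then the opening, from 0 (shut) to 1 (fully open). A call has 1 to 20 rows; each row shifts and turns the commanded pose from where the row before left it, along the tool's axes as they then stand; what a row does not reach is not made up. Full scale, the value 1, is 0.025 m for a shift and 1.5 rad for a turn. A row lasts 1/8 s, in which the tool goes at most 62.5 mm and 10.7 degrees, less where a joint would pass 70% of its speed; a pose out of reach is approached as far as the arm can. A call with a number of a shift or a turn outside -1 to 1 is refused whole. A call with a gripper value outside its range is refused whole. The fingers move at their own pace and stop on an object; the grip force is fixed at half the most. Time passes only in rows, so rows that do not move let the fingers close. It gives the time, the measured TCP pose, the force, the opening and the grip force at its end, in the units of the state.
- r.state(): the state, without advancing time (a new reading comes with each control period).
- r.get_image(name): name is "side" or "top"; returns a dict with "frame" (384x512x3 uint8, red, green, blue), "vfov" (degrees; the focal length in pixels is half the picture's height over the tangent of half this angle, whatever the lens; pixels are square), "cx", "cy" (the principal point, pixels), "origin" and "orientation" of the camera in the world. Camera axes: x right, y down, z forward; pixel columns grow to the right and rows downward; lengths in m; the calibration is good to about 2 mm. A picture is of the moment at which its call begins. There is no depth.
- r.hand_in(): hands the job in; it is judged then, once.
Trained networks look in a picture, given as the dict that the camera call returned (one of the last four; its "shot" number tells which), for a name from the list of things; names that differ only in an ending like _2 or _b are one class to them, and where a whole thing is asked for, a point or a joint stands for the part that bears it (a point fixed in the world has none). Each returns a list of dicts, best first, with "score" (0 to 1); they miss things now and then, are a little off and sometimes report something else, mostly with a low value. They report only what shows in the picture. A call takes as long as a camera call. They do not tell look-alikes from the thing itself.
- r.trace(label, picture): "region" (384x512 bool, what is visible of it) and "centre" ([column, row] in pixels, amid what is visible of it).
- r.spot_point(label, picture): "centre" ([column, row] in pixels: a listed point, or the origin of a listed thing).
The state is a dict: "t": time; "qpos": joint angles; "dq": joint speeds; "tau": joint torques, N m; "eef_pos": TCP position; "eef_rot": TCP orientation; "ft_force": force on the tool from outside, world axes, zero at the start; "torque": the same for the moment, N m; "grip_width": finger opening in m; "grip_force": force on a finger pad.
Only numpy, scipy, OpenCV 4.12 (cv2) and the standard library are available. Lean on these libraries where they do the work, as an engineer would, in place of code of your own. Each camera call takes 0.05 s, during which the arm holds its last target. There are 200 camera calls.

## Working session

There is one attempt and no reset: what is moved stays moved. The work goes in short steps, Python scripts to look and compute and a tool call to move; the robot and the scene stay as the last step left them, time stands still between calls to the robot, and variables do not carry over. Pictures are saved under pics/ and viewed, at most 10 in all, crops included, and the job is handed in when it is done.

Besides the shell and the picture viewer there is one more tool, called after "Request:" as name(argument=value, ...), one argument or row to a line, values as JSON. step_arm: Moves the arm, as the interface text tells. Shift numbers are shares of 0.025 m and turn numbers shares of 1.5 rad, none past 1 either way. Its arguments: {"type":"object","properties":{"rows":{"type":"array","items":{"type":"array","items":{"type":"array","items":{"type":"number"}}}}},"required":["rows"]}

```bash
mkdir -p pics; cat > h.py <<'E'
import numpy as np, cv2
from scipy.spatial.transform import Rotation as R
from cell import r
def ray(p,uv):
    h=p["frame"].shape[0]; f=h/2/np.tan(np.radians(p["vfov"])/2)
    d=np.array([(uv[0]-p["cx"])/f,(uv[1]-p["cy"])/f,1.])
    return np.array(p["origin"]),R.from_quat(p["orientation"]).apply(d)
def at(p,uv,z):
    o,d=ray(p,uv); return (o+d*(z-o[2])/d[2]).round(4)
def save(p,n): cv2.imwrite(f"pics/{n}.png",p["frame"][:,:,::-1])
E
python3 - <<'E'
from h import *
Z=dict(light_pad=0,diffuser_near=.029,diffuser=.02,lens_tray=0,tray_grip=.035,tray_seat=.02,ball_lens_center=.02,light_centre=.02,catch_left=.024,catch_right=.024)
for c in("top","side"):
    p=r.get_image(c); save(p,c+"0"); print(c,np.round(p["origin"],3),p["vfov"],R.from_quat(p["orientation"]).as_matrix()[:,2].round(2))
    for k,z in Z.items():
        print(k,[(round(d["score"],2),np.round(d["centre"]).tolist(),at(p,d["centre"],z)[:2].tolist()) for d in r.spot_point(k,p)[:5]])
s=r.state();print(s["t"],s["eef_pos"],s["eef_rot"])
E
```

```text
top [ 0.423 -0.036  1.347] 48.114206086656296 [ 0.07  0.01 -1.  ]
light_pad [(0.63, [288.0, 163.0], [0.6252, -0.121])]
diffuser_near [(0.73, [294.0, 176.0], [0.5828, -0.1366])]
diffuser [(0.67, [288.0, 167.0], [0.6097, -0.1211])]
lens_tray [(0.72, [129.0, 251.0], [0.3459, 0.3725]), (0.64, [299.0, 221.0], [0.4425, -0.1547]), (0.64, [338.0, 208.0], [0.4837, -0.279])]
tray_grip [(0.86, [139.0, 266.0], [0.3013, 0.3316]), (0.73, [349.0, 217.0], [0.4569, -0.3042]), (0.63, [298.0, 206.0], [0.4883, -0.1482])]
tray_seat [(0.94, [113.0, 231.0], [0.4066, 0.4178]), (0.93, [330.0, 206.0], [0.4909, -0.2487]), (0.65, [300.0, 236.0], [0.3957, -0.1562]), (0.65, [235.0, 150.0], [0.661, 0.045]), (0.19, [299.0, 219.0], [0.4499, -0.1542])]
ball_lens_center [(0.7, [299.0, 203.0], [0.4974, -0.1543]), (0.62, [299.0, 236.0], [0.3969, -0.154])]
light_centre [(0.7, [290.0, 169.0], [0.6047, -0.1251])]Traceback (most recent call last):
  File "<stdin>", line 6, in <module>
ValueError: it knows: aux_objective, ball_lens_center, chip_tray, diffuser, diffuser_near, lens_tray, light_centre, light_pad, marker_black, tray_grip, tray_seat
```

```bash
python3 -c "
import cv2,numpy as np
a=cv2.imread('pics/top0.png');b=cv2.imread('pics/side0.png')
cv2.imwrite('pics/both.png',cv2.resize(a,(800,600)))"
```

```text
[ WARN:0@0.010] global loadsave.cpp:275 findDecoder imread_('pics/side0.png'): can't open/read file: check file path/integrity
```

View pics/both.png

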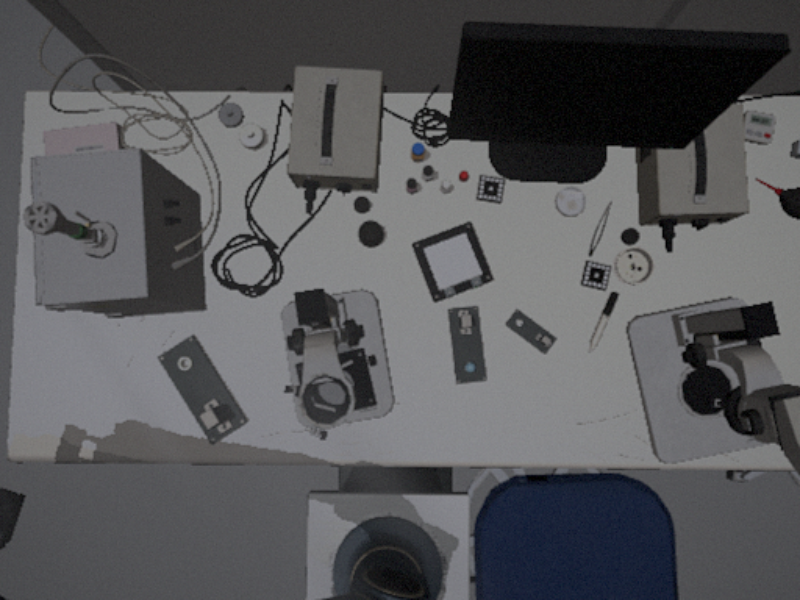

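```bash
python3 - <<'E'
from h import *
Z=dict(light_pad=0,diffuser_near=.029,diffuser=.02,lens_tray=0,tray_grip=.035,tray_seat=.02,ball_lens_center=.02,light_centre=.02)
p=r.get_image("side"); cv2.imwrite("pics/side0.png",cv2.resize(p["frame"][:,:,::-1],(800,600))); print(np.round(p["origin"],3),p["vfov"],R.from_quat(p["orientation"]).as_matrix()[:,2].round(2))
for k,z in Z.items():
        print(k,[(round(d["score"],2),np.round(d["centre"]).tolist(),at(p,d["centre"],z)[:2].tolist()) for d in r.spot_point(k,p)[:5]])
s=r.state();print(s["t"],s["eef_pos"],s["eef_rot"],s["ft_force"],R.from_quat(s["eef_rot"]).as_matrix().round(3))
E
```

```text
[ 0.905 -0.787  0.66 ] 54.796211006388745 [-0.38  0.72 -0.59]
light_pad [(0.55, [272.0, 231.0], [0.5992, -0.1151])]
diffuser_near [(0.85, [266.0, 226.0], [0.5888, -0.1349])]
diffuser [(0.56, [271.0, 227.0], [0.5993, -0.1231])]
lens_tray [(0.9, [215.0, 220.0], [0.4409, -0.1491]), (0.83, [201.0, 253.0], [0.477, -0.2706])]
tray_grip [(0.92, [185.0, 255.0], [0.4713, -0.3202]), (0.85, [249.0, 126.0], [0.2748, 0.3504]), (0.6, [231.0, 217.0], [0.4938, -0.1516])]
tray_seat [(0.96, [201.0, 214.0], [0.4047, -0.1633]), (0.93, [206.0, 248.0], [0.4922, -0.2648]), (0.66, [283.0, 130.0], [0.3915, 0.4068]), (0.27, [273.0, 232.0], [0.6116, -0.1403])]
ball_lens_center [(0.48, [203.0, 211.0], [0.4031, -0.1514])]
light_centre [(0.95, [278.0, 229.0], [0.6181, -0.1226])]
0.9 [0.19024802 0.64762934 0.22257455] [ 1.42396777e-01  9.89809657e-01  3.54316379e-05 -1.56756489e-05] [-0.10112971  0.5190523   0.07778894] [[-0.959  0.282 -0.   ]
 [ 0.282  0.959  0.   ]
 [ 0.     0.    -1.   ]]
```

View pics/side0.png

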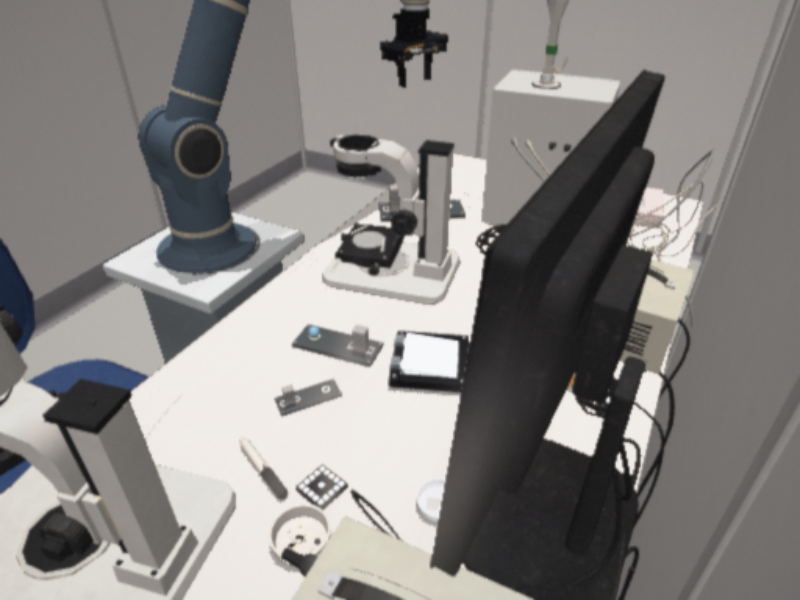

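```bash
cat >> h.py <<'E'
def tri(a,ua,b,ub):
    o1,d1=ray(a,ua);o2,d2=ray(b,ub)
    s=np.linalg.lstsq(np.c_[d1,-d2],o2-o1,rcond=None)[0]
    x,y=o1+d1*s[0],o2+d2*s[1]; return ((x+y)/2).round(4),round(float(np.linalg.norm(x-y)),4)
def rect(p,k,z,near):
    for d in r.trace(k,p):
        q=at(p,d["centre"],z)[:2]
        if np.hypot(*(q-near))<.05:
            v,u=np.nonzero(d["region"]); P=np.array([at(p,(a,b),z)[:2] for a,b in zip(u,v)],np.float32)
            (c,s,a)=cv2.minAreaRect(P); return np.round(c,4),np.round(s,4),round(a,1),round(d["score"],2)
E
python3 - <<'E'
from h import *
t=r.get_image("top");s=r.get_image("side")
for p in(t,s):
    print("pad",rect(p,"light_pad",.021,(.607,-.122)),"diff",rect(p,"diffuser",.024,(.607,-.122)),"tray",rect(p,"lens_tray",.008,(.445,-.152)),"ball",rect(p,"ball_lens_center",.02,(.4,-.153)))
k=.64
for n,a,b in [("col",(312,292),(437,148)),("monTopL",(466,22),(655,75)),("monTopR",(790,36),(495,235))]: print(n,tri(t,np.array(a)*k,s,np.array(b)*k))
for n in("tray_grip","tray_seat","ball_lens_center","diffuser_near","light_centre"):
    A=[d["centre"] for d in r.spot_point(n,t)];B=[d["centre"] for d in r.spot_point(n,s)]
    print(n,[x for x in(tri(t,a,s,b) for a in A for b in B) if x[1]<.012 and x[0][2]<.07])
E
```

```text
pad (array([ 0.6084, -0.124 ]), array([0.1293, 0.1242]), 20.8, 0.92) diff (array([ 0.6103, -0.1254]), array([0.0875, 0.0899]), 21.2, 0.87) tray (array([ 0.4449, -0.1552]), array([0.1495, 0.0604]), 7.1, 0.59) ball None
pad (array([ 0.6116, -0.1274]), array([0.1284, 0.1447]), 21.1, 0.87) diff (array([ 0.6096, -0.1196]), array([0.0874, 0.1022]), 22.3, 0.78) tray (array([ 0.4443, -0.1405]), array([0.1532, 0.0958]), 7.6, 0.84) ball (array([ 0.4  , -0.157]), array([0.0192, 0.0276]), 33.7, 0.5)
col (array([0.514 , 0.1124, 0.283 ]), 0.0165)
monTopL (array([ 0.8526, -0.1092,  0.4984]), 0.0079)
monTopR (array([ 0.8297, -0.5238,  0.5097]), 0.0112)
tray_grip [(array([0.2931, 0.3364, 0.0324]), 0.0036), (array([ 0.4543, -0.3043,  0.0273]), 0.0076), (array([ 0.492 , -0.1562,  0.0387]), 0.0018)]
tray_seat [(array([0.4017, 0.4068, 0.0301]), 0.0094), (array([ 0.4887, -0.2632,  0.0114]), 0.0047)]
ball_lens_center []
diffuser_near [(array([ 0.5857, -0.1267,  0.0281]), 0.0034)]
light_centre [(array([ 0.6071, -0.1181,  0.0055]), 0.0033)]
```

Request:
step_arm(
  rows=[
    [[0,0,0,0,0,-1,0],[0,0,0,0,0,-1,0],[0,0,0,0,0,-1,0],[0,0,0,0,0,-1,0],[0,0,0,0,0,-1,0],[0,0,0,0,0,-1,0],[0,0,-0.091,0,0,0,0],[0,0,-0.091,0,0,0,0],[0,0,-0.091,0,0,0,0],[0,0,0,-0.36,-1,0,0],[0,0,0,-0.36,-1,0,0],[0,0,0,-0.36,-1,0,0],[0,0,0,-0.36,-1,0,0],[0,0,0,-0.36,-1,0,0],[0,0,0,-0.36,-1,0,0],[0,0,0,-0.36,-1,0,0],[0,0,0,-0.36,-1,0,0],[0,0,0,-0.36,-1,0,0],[0,0,0,-0.36,-1,0,0],[0,0,0,-0.36,-1,0,0]],
  ],
)

```text
t: 4.4
eef_pos: [0.3227, 0.3861, 0.3727]
eef_rot: [-0.062, 0.998, 0.0, 0.0]
ft_force: [0.1, 0.3, 0.1]
grip_width: 0.0007
grip_force: 0.0
```

Request:
step_arm(
  rows=[
    [[0,0,0,-0.36,-1,0,0],[0,0,0,-0.36,-1,0,0],[0,0,0,-0.36,-1,0,0],[0,0,0,-0.36,-1,0,0],[0,0,0,-0.36,-1,0,0],[0,0,0,-0.36,-1,0,0],[0,0,0,-0.36,-1,0,0],[0,0,0,-0.36,-1,0,0],[0,0,0,-0.36,-1,0,0],[0,0,0,-0.36,-1,0,0],[0,0,0,-0.36,-1,0,0],[0,0,0,-0.36,-1,0,0],[0,0,0,-0.36,-1,0,0],[0,0,0,-0.36,-1,0,0],[0,0,0,-0.36,-1,0,0],[0,0,0,-0.36,-1,0,0],[0,0,0,-0.36,-1,0,0],[0,0,0,-0.36,-1,0,0],[0,0,0,-0.36,-1,0,0],[0,0,0,-0.36,-1,0,0]],
  ],
)

```text
t: 6.9
eef_pos: [0.5631, -0.0877, 0.3727]
eef_rot: [-0.062, 0.998, 0.0, 0.0]
ft_force: [-0.4, -0.1, -0.6]
grip_width: 0.0008
grip_force: 0.0
```

Request:
step_arm(
  rows=[
    [[0,0,0,-0.28,-0.97,0,0],[0,0,0,-0.28,-0.97,0,0],[0,0,0,0,0,1,0],[0,0,0,0,0,1,0],[0,0,0,0,0,1,0],[0,0,0,0,0,1,0],[0,0,0,0,0,1,0],[0,0,0,0,0,1,0],[0,0,0,0,0,1,0],[0,0,0,0,0,1,0],[0,0,0,0,0,1,0],[0,0,0,0,0,1,0],[0,0,0,0,0,1,0],[0,0,0,0,0,1,0],[0,0,0,0,0,0,0]],
  ],
)

```text
t: 8.78
eef_pos: [0.5813, -0.1328, 0.0709]
eef_rot: [-0.062, 0.998, 0.0, -0.002]
ft_force: [-1.2, 0.4, -0.1]
grip_width: 0.0006
grip_force: 0.0
```

```bash
python3 - <<'E'
from h import *
s=r.get_image("side"); cv2.imwrite("pics/s1.png",cv2.resize(s["frame"][150:310,170:370,::-1],(800,640))[:600])
print(r.state()["eef_pos"],r.state()["ft_force"],r.state()["t"])
E
```

```text
[ 0.58240336 -0.13330172  0.07225156] [0.29541281 0.1110733  0.14798406] 8.825
```

View pics/s1.png

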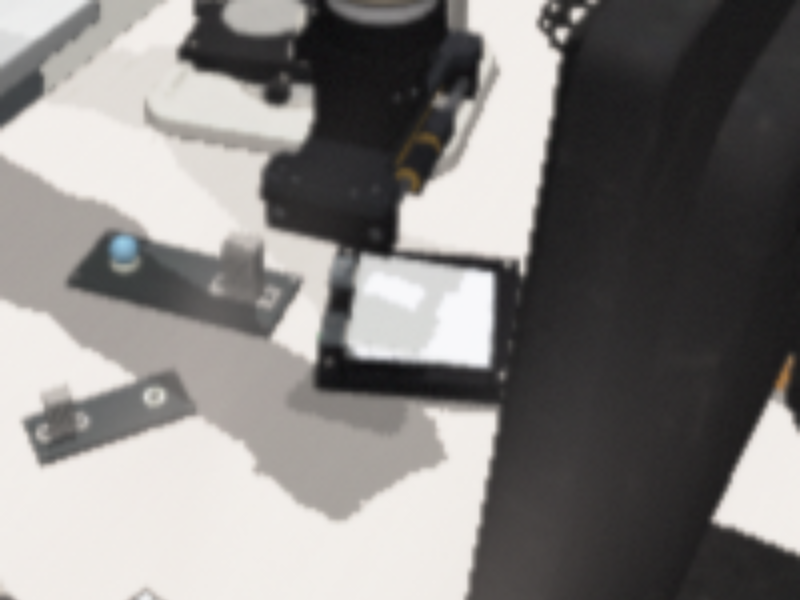

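Request:
step_arm(
  rows=[
    [[0,0,0,0,0,0.8,0],[0,0,0,0,0,0.7,0],[0,0,0,0,0,0.1,0],[0,0,0,0,0,0.1,0],[0,0,0,0,0,0.08,0],[0,0,0,0,0,0,0]],
  ],
)

```text
t: 9.57
eef_pos: [0.5828, -0.1335, 0.0283]
eef_rot: [-0.062, 0.998, -0.0, 0.0]
ft_force: [-0.2, -0.5, 1.0]
grip_width: 0.0005
grip_force: 0.2
```

Request:
step_arm(
  rows=[
    [[0,0,0,0,0,0.08,0],[0,0,0,0,0,0.08,0],[0,0,0,0,0,0,0]],
  ],
)

```text
t: 9.95
eef_pos: [0.5827, -0.1333, 0.0237]
eef_rot: [-0.062, 0.998, 0.0, 0.0]
ft_force: [0.2, -0.1, -0.3]
grip_width: 0.0006
grip_force: 0.0
```

Request:
step_arm(
  rows=[
    [[0,0,0,0,0,0.08,0],[0,0,0,0,0,0.08,0],[0,0,0,0,0,0,0]],
  ],
)

```text
t: 10.32
eef_pos: [0.5828, -0.1334, 0.0205]
eef_rot: [-0.062, 0.998, 0.0, 0.0]
ft_force: [-0.8, -0.7, 4.7]
grip_width: 0.0006
grip_force: 2.2
```

Request:
step_arm(
  rows=[
    [[0,0,0,0,0,0.04,0],[0,0,0,0,0,0,0]],
  ],
)

```text
t: 10.58
eef_pos: [0.5828, -0.1334, 0.0204]
eef_rot: [-0.062, 0.998, 0.0, 0.0]
ft_force: [-3.6, 1.3, 10.9]
grip_width: 0.0004
grip_force: 5.9
```

Request:
step_arm(
  rows=[
    [[0,0,0,0,0,0.04,0],[0,0,0,0,0,0,0]],
  ],
)

```text
t: 10.82
eef_pos: [0.5828, -0.1333, 0.0204]
eef_rot: [-0.062, 0.998, 0.001, 0.0]
ft_force: [-5.1, 3.2, 18.6]
grip_width: 0.0007
grip_force: 9.3
```

Request:
step_arm(
  rows=[
    [[0,0,0,0,0,-0.5,0],[0,0,0,0,0,-1,0],[0,0,0,0,0,-1,0.6],[0,0,0,0,0,-1,0.6],[0,0,0,0,0,-1,0.6],[0,0,0,0,0,-0.8,0.6],[0,0,0,0.95,-0.04,0,0.6],[0,0,0,0.95,-0.04,0,0.6],[0,0,0,0.95,-0.04,0,0.6],[0,0,0,0.95,-0.04,0,0.6],[0,0,0,0,0,0,0.6]],
  ],
)

```text
t: 12.2
eef_pos: [0.4875, -0.1495, 0.1506]
eef_rot: [-0.061, 0.998, 0.0, -0.0]
ft_force: [-0.1, 0.2, -0.3]
grip_width: 0.052
grip_force: 0.0
```

```bash
python3 - <<'E'
from h import *
s=r.get_image("side"); a=cv2.resize(s["frame"][170:290,180:330,::-1],(750,600))
cv2.imwrite("pics/s2.png",a)
print(r.state()["eef_pos"],r.state()["grip_width"],r.state()["t"])
for k,z in [("tray_grip",.035),("tray_seat",.02),("ball_lens_center",.02),("light_centre",.02),("diffuser_near",.02)]:
    print(k,[(round(d["score"],2),np.round(d["centre"]).tolist(),at(s,d["centre"],z)[:2].tolist()) for d in r.spot_point(k,s)[:3]])
E
```

```text
[ 0.48906553 -0.14915037  0.15080052] 0.05221298224282624 12.25
tray_grip [(0.75, [186.0, 253.0], [0.4689, -0.3149]), (0.68, [232.0, 217.0], [0.4965, -0.1516]), (0.68, [252.0, 126.0], [0.2861, 0.3514])]
tray_seat [(0.9, [201.0, 214.0], [0.4057, -0.1633]), (0.58, [284.0, 129.0], [0.3921, 0.4158]), (0.56, [208.0, 248.0], [0.4962, -0.265])]
ball_lens_center [(0.46, [199.0, 212.0], [0.3963, -0.1603])]
light_centre [(0.67, [275.0, 228.0], [0.6091, -0.1207]), (0.33, [275.0, 231.0], [0.6145, -0.1319])]
diffuser_near [(0.63, [264.0, 226.0], [0.5808, -0.1275]), (0.23, [207.0, 309.0], [0.5942, -0.4135])]
```

View pics/s2.png

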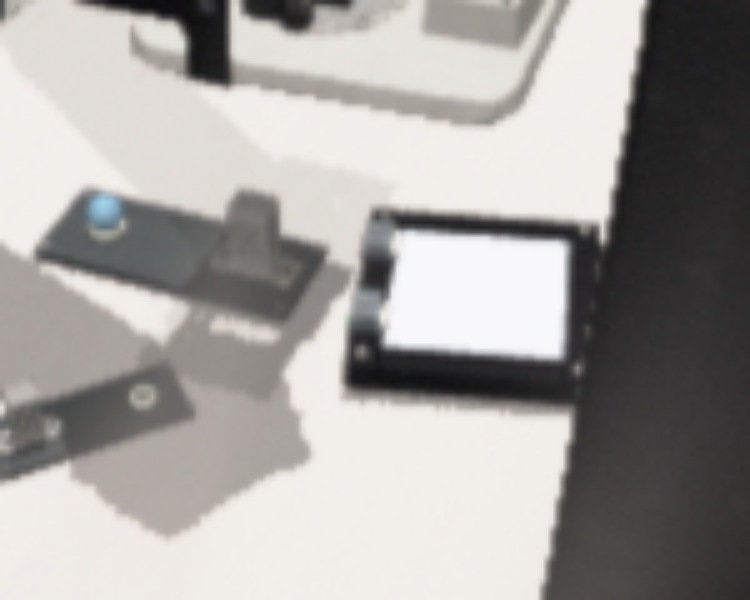

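Request:
step_arm(
  rows=[
    [[0,0,0,0,0,0.9,0.6],[0,0,0,0,0,1,0.6],[0,0,0,0,0,1,0.6],[0,0,0,0,0,1,0.6],[0,0,0,0,0,0.8,0.6],[0,0,0,0,0,0.4,0.6],[0,0,0,0,0,0.22,0.6],[0,0,0,0,0,0,0.6]],
  ],
)

```text
t: 13.5
eef_pos: [0.4891, -0.1491, 0.0176]
eef_rot: [-0.062, 0.998, -0.0, 0.0]
ft_force: [0.6, 0.2, -0.1]
grip_width: 0.0522
grip_force: 0.0
```

Request:
step_arm(
  rows=[
    [[0,0,0,0,0,0,0.5],[0,0,0,0,0,0,0.42],[0,0,0,0,0,0,0.36],[0,0,0,0,0,0,0.32],[0,0,0,0,0,0,0.29],[0,0,0,0,0,0,0.26],[0,0,0,0,0,0,0.24],[0,0,0,0,0,0,0.22],[0,0,0,0,0,0,0.2],[0,0,0,0,0,0,0],[0,0,0,0,0,0,0],[0,0,0,0,0,0,0]],
  ],
)

```text
t: 15.0
eef_pos: [0.4889, -0.1489, 0.0175]
eef_rot: [-0.062, 0.998, 0.0, -0.0]
ft_force: [-0.2, 1.8, 0.7]
grip_width: 0.0193
grip_force: 30.0
```

Gripped. Lift gently to 0.1 m.

Request:
step_arm(
  rows=[
    [[0,0,0,0,0,-0.05,0],[0,0,0,0,0,-0.1,0],[0,0,0,0,0,-0.15,0],[0,0,0,0,0,-0.2,0],[0,0,0,0,0,-0.3,0],[0,0,0,0,0,-0.4,0],[0,0,0,0,0,-0.4,0],[0,0,0,0,0,-0.4,0],[0,0,0,0,0,-0.4,0],[0,0,0,0,0,-0.4,0],[0,0,0,0,0,-0.3,0],[0,0,0,0,0,-0.2,0],[0,0,0,0,0,-0.1,0],[0,0,0,0,0,0,0]],
  ],
)

```text
t: 16.75
eef_pos: [0.4888, -0.149, 0.1025]
eef_rot: [-0.062, 0.998, 0.0, -0.0]
ft_force: [-0.2, 0.4, -3.2]
grip_width: 0.0199
grip_force: 30.0
```

```bash
python3 - <<'E'
from h import *
s=r.get_image("side");t=r.get_image("top"); a=cv2.resize(s["frame"][150:290,160:335,::-1],(750,600))
cv2.imwrite("pics/s3.png",a)
q=r.state();print(q["eef_pos"],q["eef_rot"],q["grip_width"],q["t"],q["ft_force"])
for k in ["tray_seat","ball_lens_center"]:
  A=[d["centre"] for d in r.spot_point(k,t)];B=[d["centre"] for d in r.spot_point(k,s)]
  print(k,[x for x in(tri(t,a,s,b) for a in A for b in B) if x[1]<.012],[(a,at(t,a,.1)) for a in A],[(b,at(s,b,.1)) for b in B])
E
```

```text
[ 0.48864787 -0.14901051  0.10225092] [-6.18229060e-02  9.98087089e-01  9.95108837e-05 -2.85054140e-04] 0.01956729957692561 16.85 [-0.12307135 -0.26431019 -2.05480053]
tray_seat [(array([ 0.4759, -0.2409,  0.1739]), 0.0093)] [([334.9, 207.1], array([ 0.4832, -0.2509,  0.1   ])), ([117.7, 229.2], array([0.4129, 0.3779, 0.1   ]))] [([211.8, 249.5], array([ 0.5572, -0.3298,  0.1   ])), ([198.8, 189.5], array([ 0.406 , -0.1608,  0.1   ])), ([281.9, 127.4], array([0.447 , 0.2711, 0.1   ]))]
ball_lens_center [] [] [([196.6, 188.4], array([ 0.398 , -0.1593,  0.1   ])), ([275.1, 227.2], array([ 0.6459, -0.2029,  0.1   ])), ([207.2, 312.6], array([ 0.637 , -0.4663,  0.1   ]))]
```

View pics/s3.png

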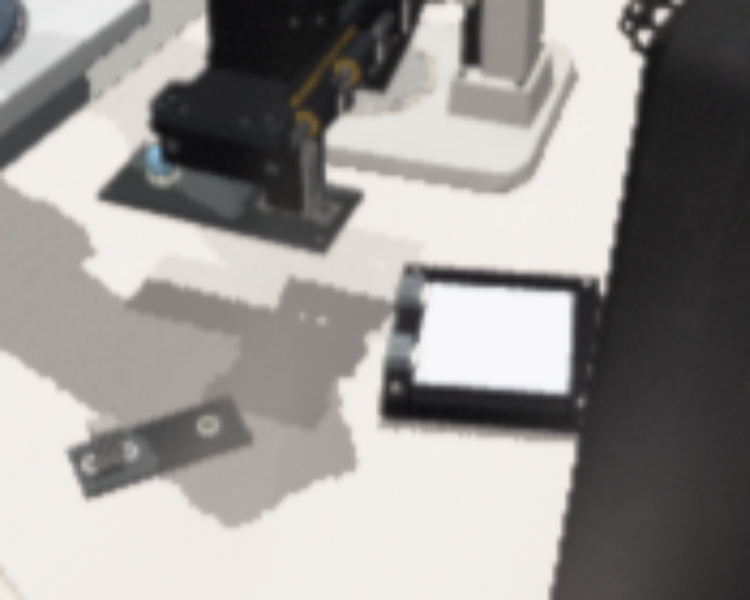

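Request:
step_arm(
  rows=[
    [[0,0,0,-0.1,0.02,0,0],[0,0,0,-0.2,0.02,0,0],[0,0,0,-0.3,0.02,0,0],[0,0,0,-0.4,0.02,0,0],[0,0,0,-0.5,0.02,0,0],[0,0,0,-0.6,0.02,0,0],[0,0,0,-0.6,0.02,0,0],[0,0,0,-0.6,0.02,0,0],[0,0,0,-0.6,0.02,0,0],[0,0,0,-0.6,0.02,0,0],[0,0,0,-0.6,0.02,0,0],[0,0,0,-0.6,0.02,0,0],[0,0,0,-0.6,0.02,0,0],[0,0,0,-0.6,0.02,0,0],[0,0,0,-0.5,0.02,0,0],[0,0,0,-0.4,0.02,0,0],[0,0,0,-0.3,0.02,0,0],[0,0,0,-0.2,0.02,0,0],[0,0,0,-0.1,0.02,0,0],[0,0,0,0,0,0,0]],
  ],
)

```text
t: 19.55
eef_pos: [0.696, -0.1137, 0.1025]
eef_rot: [-0.062, 0.998, 0.0, -0.0]
ft_force: [0.5, -0.8, -2.5]
grip_width: 0.0195
grip_force: 30.0
```

Request:
step_arm(
  rows=[
    [[0,0,0,0,0,0.05,0],[0,0,0,0,0,0.1,0],[0,0,0,0,0,0.05,0],[0,0,0,0,0,0,0],[0,0,0,0,0,0,0]],
  ],
)

```text
t: 20.18
eef_pos: [0.6961, -0.1138, 0.0975]
eef_rot: [-0.062, 0.998, 0.0, 0.0]
ft_force: [-0.3, -0.9, -1.9]
grip_width: 0.0197
grip_force: 30.0
```

```bash
python3 - <<'E'
from h import *
s=r.get_image("side");t=r.get_image("top"); a=cv2.resize(s["frame"][150:270,190:340,::-1],(750,600))
cv2.imwrite("pics/s4.png",a)
cv2.imwrite("pics/t4.png",cv2.resize(t["frame"][110:230,230:380,::-1],(750,600)))
q=r.state();print(q["eef_pos"],q["eef_rot"],q["grip_width"],q["t"],q["ft_force"])
for p in(s,t):
  print("pad",rect(p,"light_pad",.021,(.607,-.122)),"diff",rect(p,"diffuser",.02,(.607,-.122)))
  for k,z in [("tray_seat",.1),("ball_lens_center",.1),("light_centre",.02)]: print(k,[(round(d["score"],2),d["centre"],at(p,d["centre"],z)[:2].tolist()) for d in r.spot_point(k,p)[:3]])
E
```

```text
[ 0.69614239 -0.11373437  0.09757188] [-6.18277371e-02  9.98086832e-01  4.35084852e-05  7.04404740e-05] 0.0196731991404188 20.275 [-0.15148266 -0.78714717 -2.31451608]
pad None diff (array([ 0.6086, -0.1211]), array([0.0898, 0.0908]), 23.1, 0.58)
tray_seat [(0.78, [205.4, 248.9], [0.5442, -0.3346]), (0.68, [273.5, 202.9], [0.6034, -0.1225]), (0.65, [285.8, 130.3], [0.4677, 0.2572])]
ball_lens_center [(0.41, [272.7, 203.5], [0.6027, -0.1256])]
light_centre [(0.91, [274.5, 226.0], [0.6054, -0.1159])]
pad None diff (array([ 0.5829, -0.152 ]), array([0.0215, 0.0579]), 34.3, 0.41)
tray_seat [(0.6, [116.8, 229.1], [0.4132, 0.3805]), (0.56, [332.1, 207.8], [0.4811, -0.2428]), (0.44, [293.7, 168.1], [0.5959, -0.1311])]
ball_lens_center []
light_centre [(0.71, [289.2, 167.2], [0.6097, -0.1233])]
```

View pics/s4.png

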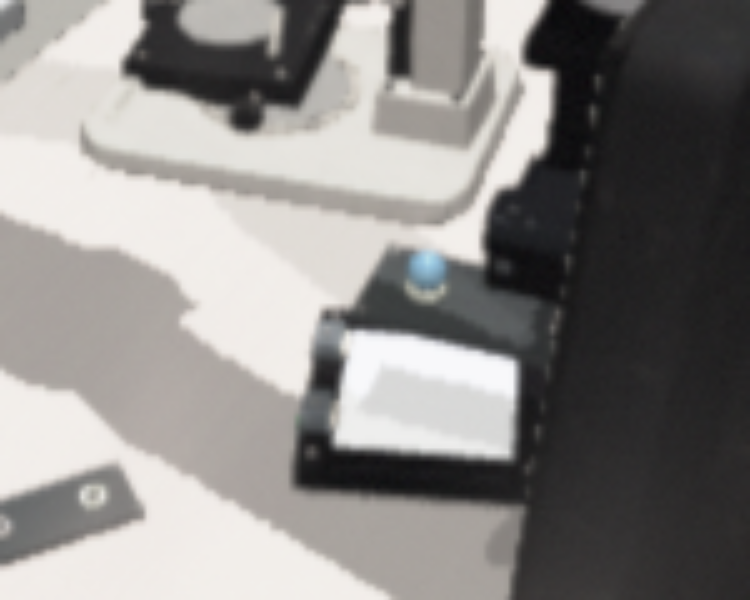

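View pics/t4.png

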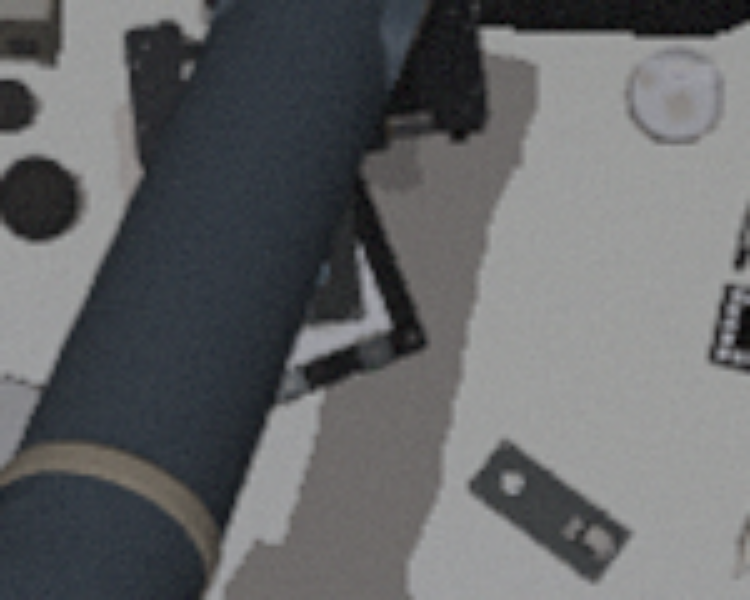

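Request:
step_arm(
  rows=[
    [[0,0,0,-0.04,0.03,0,0],[0,0,0,-0.05,0.04,0,0],[0,0,0,0,0,0,0],[0,0,0,0,0,0,0],[0,0,0,0,0,0,0],[0,0,0,0,0,0,0]],
  ],
)

```text
t: 21.52
eef_pos: [0.6981, -0.1118, 0.0975]
eef_rot: [-0.062, 0.998, 0.0, 0.0]
ft_force: [-0.6, -0.9, -2.4]
grip_width: 0.0197
grip_force: 30.0
```

```bash
python3 -c "
from cell import r
print(r.state()['eef_pos'],r.hand_in())"
```

```text
the job is handed in; nothing more can be done
[ 0.69808401 -0.1117686   0.09751871] None
```

I pressed the diffuser down to a hard stop with its top at 20 mm, then lifted the tray and handed the job in at 21.5 s, holding the tray level about 6 cm above the diffuser; the ball was still seated at the last look, within a few millimetres of the light's centre. The hand-in returned no verdict.

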